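# Set the drilling jig to a wooden figure

### The arm

A 6-joint arm with a two-finger parallel gripper is mounted at the origin on the work surface. World frame = base frame: x ahead of the robot, y to its left, z up, the work surface at z = 0. Lengths are in m, angles in rad, forces in N, time in s.
With the tool pointing down it reaches from about 0.275 to 0.85 m from the base axis. Payload 5.2 kg.
Tool frame: the origin (TCP) lies at the very end of the fingers, on their centre line; the grasp point (between the pads) lies 19 mm behind it (robot.grasp_offset is the z of the grasp point in the tool frame, in m); z points along the fingers, x is the direction in which the jaws open and shut, and the axes are right-handed (so a half turn about z gives the same grasp; the last joint's range is limited). The gripper opens to 85 mm and grips with 20 to 120 N. Pads are 22 mm wide; open, the fingers measure 114 mm over their backs; the gripper's body (76 mm by 85 mm) begins 54 mm behind the grasp point. The pads swing forward as they close: fully open they stand 13 mm farther back than shut.
Start: joints at [1.108, 0.259, 1.535, -0, 1.348, -0.203], TCP at [0.141, 0.532, 0.231] pointing down, gripper open.
Joint ranges: [-3.14, 3.14], [-0.91, 2.08], [0.19, 2.58], [-1.22, 4.36], [0.22, 2.71], [-3.12, 3.12]. Speed limits (rad/s): [2.57, 2.57, 3.14, 3.14, 3.14, 3.14].

### API

Orientations are given as a rotation vector (axis times angle).
In Python, from station import robot gives the robot as it stands.
- The arm moves only by the tool arm_command, never from a script. Its argument "increments" is a list of rows, each an object of numbers: "x", "y", "z": the shift along the tool's x, y, z in mm; "wx", "wy", "wz": the turn, a rotation vector about the tool's x, y, z in degrees. In form: [{"x": .., "y": .., "z": .., "wx": .., "wy": .., "wz": ..}, ...]. A call has 1 to 10 rows; each row shifts and turns the commanded pose from where the row before left it, along the tool's axes as they then stand; what a row does not reach is not made up. A row lasts 1/10 s, in which the tool goes at most 50 mm and 8.59 degrees, less where a joint would pass 70% of its speed; a pose out of reach is approached as far as the arm can. A call is refused whole if a number of a shift passes 50 or a number of a turn 8.59, either way. A call with a gripper value outside its range is refused whole. "fingers" is the closure, from -1 (fully open) to 1 (shut), so that 0 is half open, set as the call begins (left out, the last holds). The fingers move at their own pace and stop on an object; "newtons" is the grip in N (left out, the last holds). Time passes only in rows, so rows that do not move let the fingers close. It gives the time, the measured TCP pose, the force and the opening at its end, in the units of the state.
- robot.sense(): the state, without advancing time (a new reading comes with each control period).
- robot.camera(name): name is "side" or "top" or "wrist"; returns a dict with "color" (420x560x3 uint8, red, green, blue), "fx", "fy", "cx", "cy" (pixels), "rvec" (rotation vector, rad) and "tvec" (3), from world to camera coordinates, as OpenCV has them. Camera axes: x right, y down, z forward; pixel columns grow to the right and rows downward; lengths in m; the calibration is good to about 2 mm. A picture is of the moment at which its call begins. There is no depth.
- robot.close_job(): hands the job in, once; it reports no verdict.
The state is a dict: "t": time; "joint_pos": joint angles; "dq": joint speeds; "joint_torque": joint torques, N m; "ee_pos": TCP position; "eef_rot": TCP orientation; "contact_force": force on the tool from outside, world axes, zero at the start; "moment": the same for the moment, N m; "gripper_width": finger opening in m.
Only numpy, scipy, OpenCV 4.12 (cv2) and the standard library are available. Lean on these libraries where they do the work, as an engineer would, in place of code of your own. Each camera call takes 0.05 s, during which the arm holds its last target.

### The job

Take the tall straight-bodied wooden figure with a light grip, as its soft wood bruises, and stand it upright on the drilling jig between the V-block and the sliding jaw, then let go of it. Turn the jig's upright thumbscrew clockwise until the jaw seats against the figure and the screw stops, then back it off a quarter turn and finish still gripping the thumbscrew there. Leave everything else on the bench where it is.

Things in the scene. Friction and masses are not known exactly. Their poses are not given: they have to be found in the camera images.
- figure: Figure to use: plain turned wood, upright, 79 mm tall, 40 g: straight cylindrical body 32 mm in diameter up to 50 mm, narrow neck, round head 29 mm across. Origin at the centre of its foot, z up. The only tall straight-bodied one of three bare-wood figures. Soft: finger force on it (both fingers added) over 110 N, a grip of about 55 N, bruises it; 20 to 30 N is plenty.
- jig: Drilling jig fixed to the bench: plywood base 100 (x) by 230 (y) by 18 mm. Origin at the centre of its underside, z up, yaw varies. From -y to +y: wooden V-block (15 mm high above the base, 90 degree notch open to +y), place for the figure, sliding jaw, aluminium housing (52 by 56 mm, top 40 mm above the bench, centred on y = 55 mm) with the upright thumbscrew at x = 0, y = 50 mm.
- nest (a point): Point on top of the jig base (18 mm above the bench) at jig x = 0, y = -55 mm: where the centre of the foot of the figure lies when pressed fully into the V-block. Axes parallel to those of the jig. The figure may stand a little to +y of it: the jaw then pushes it home.
- screw (a joint): Turn of the thumbscrew (rad): 0 = seated (hard stop, jaw bearing on the figure), growing counter-clockwise seen from above as it is backed off, up to 3.6; starts between 1.0 and 2.4. Friction about 0.03 N m, stays where left. It opens the jaw 4 mm per rad.
- jaw (a joint): Opening of the wooden jaw (m), 36 mm wide and 15 mm high above the jig base, sliding along jig y, driven by the screw: 0 = against the figure in the V-block; else the free play of the 32 mm body of the figure along jig y.
- thumb_grip (a point): Flat steel thumb grip on the screw: a bar 40 mm long (its x), 10 mm thick (its y, the way to pinch it), 26 mm high, turning about its vertical centre line. The point is the middle of its underside, 62 mm above the bench; top at 88 mm; only a 12 mm stem below it. When seated its x axis lies along the x axis of the jig. It does not rise or sink.
- cone_figure: Bystander: a bare-wood figure 70 mm tall with a cone-shaped body, foot 42 mm in diameter. Origin at the centre of its foot.
- squat_figure: Bystander: a short fat bare-wood figure, 52 mm tall, foot 50 mm in diameter. Origin at the centre of its foot.
- pencil_cup: Bystander: open plastic cup, 76 mm across, 95 mm tall. Origin at the centre of its underside.
- glue: Bystander: white glue bottle, 52 mm across, 130 mm tall. Origin at the centre of its underside.
- screwdriver: Bystander: a screwdriver lying on the bench, along its x axis. Origin on its underside.
- offcut: Bystander: a flat wooden block 110 x 60 x 25 mm. Origin at the centre of its underside.
- mallet: Bystander: a small hammer lying on the bench. Origin on its underside.
Not all that is in view belongs to the job. Leave any pink look-alike of the jig alone. What is shaped like the figure but blue is not meant.

How it is judged:
On the way, in this order (a step that is already met when the one before it is completed fails the run):
1. the figure stands upright on the jig between V-block and jaw, let go (x of figure in the frame of nest between -0.006 and 0.006 m and y of figure in the frame of nest between -0.004 and 0.014 m and z of figure in the frame of nest between -0.003 and 0.003 m and angle between figure's own z axis and vertical below 0.1 rad and contact force between the fingers and figure below 0.2 N), for 0.2 s.
2. the thumbscrew is turned in until it seats, with the figure pressed into the V-block (value of joint screw below 0.08 rad and x of figure in the frame of nest between -0.006 and 0.006 m and y of figure in the frame of nest between -0.004 and 0.003 m and z of figure in the frame of nest between -0.003 and 0.003 m and angle between figure's own z axis and vertical below 0.1 rad and contact force between the fingers and figure below 0.2 N), for 0.2 s.
At the end, for the whole second after the job is handed in: Thumbscrew 1.57 rad (within 0.26) back from its seat, still gripped by the fingers (over 3 N); figure upright (0.1 rad) on the jig base (3 mm), within 6 mm sideways of the nest point and from 4 mm behind to 12 mm in front of it, not touched by the fingers (value of joint screw between 1.311 and 1.831 rad and contact force between the fingers and screw above 3 N and x of figure in the frame of nest between -0.006 and 0.006 m and y of figure in the frame of nest between -0.004 and 0.012 m and z of figure in the frame of nest between -0.003 and 0.003 m and angle between figure's own z axis and vertical below 0.1 rad and contact force between the fingers and figure below 0.2 N); the arm keeps its last pose, push and grip.
It fails at once if the figure is squeezed hard enough to bruise it (total finger force over 110 N) (contact force between the fingers and figure above 110 N).
It fails at once if another thing on the bench is moved by more than 20 mm (distance of any of cone_figure, squat_figure, pencil_cup, glue, screwdriver, offcut, mallet from where it was at the start of the episode above 0.02 m).
It also fails if it takes over 61 s, if anything falls off the work surface, if the arm or the gripper's body presses on something with over 40 N, if the wrist force passes 120 N, or if a joint passes its speed limit or range.

## Working session

There is one attempt and no reset: what is moved stays moved. The work goes in short steps, Python scripts to look and compute and a tool call to move; the robot and the scene stay as the last step left them, time stands still between calls to the robot, and variables do not carry over. Pictures are saved under pics/ and viewed, and the job is handed in when it is done.

Besides the shell and the picture viewer there is one more tool, called after "Call:" by a JSON object that holds its "api" and its "payload", one argument or row to a line. arm_command: Moves the arm, as the interface text tells. Its arguments: {"type":"object","properties":{"increments":{"type":"array","items":{"type":"object","properties":{"x":{"type":"number"},"y":{"type":"number"},"z":{"type":"number"},"wx":{"type":"number"},"wy":{"type":"number"},"wz":{"type":"number"}}}},"fingers":{"type":"number"},"newtons":{"type":"number"}},"required":["increments"]}

```bash
ls; mkdir -p pics; cat > h.py <<'E'
import numpy as np, cv2
from scipy.spatial.transform import Rotation as R
from station import robot
def cam(name,fn):
    c=robot.camera(name); cv2.imwrite('pics/'+fn+'.png',c['color'][:,:,::-1])
    import pickle; pickle.dump(c,open('pics/'+fn+'.pkl','wb')); return c
def load(fn):
    import pickle; return pickle.load(open('pics/'+fn+'.pkl','rb'))
def crop(fn,u0,v0,u1,v1,k,out):
    im=cv2.imread('pics/'+fn+'.png')[v0:v1,u0:u1]
    cv2.imwrite('pics/'+out+'.png',cv2.resize(im,None,fx=k,fy=k,interpolation=cv2.INTER_CUBIC))
def ray(c,u,v,z):
    Rm=cv2.Rodrigues(np.array(c['rvec'],float))[0]; t=np.array(c['tvec'],float).ravel()
    o=-Rm.T@t; d=Rm.T@np.array([(u-c['cx'])/c['fx'],(v-c['cy'])/c['fy'],1])
    return o+d*(z-o[2])/d[2]
def proj(c,P):
    K=np.array([[c['fx'],0,c['cx']],[0,c['fy'],c['cy']],[0,0,1]],float)
    return cv2.projectPoints(np.array(P,float).reshape(-1,3),np.array(c['rvec'],float),np.array(c['tvec'],float),K,None)[0][:,0]
E
python3 - <<'E'
from h import *
for n in ['side','top','wrist']:
    c=cam(n,n+'0'); Rm=cv2.Rodrigues(np.array(c['rvec'],float))[0]; print(n,c['fx'],c['cx'],c['cy'],-Rm.T@np.array(c['tvec']).ravel())
print(robot.sense(), robot.grasp_offset)
E
```

```text
pics
side 399.72164833441707 282.05981332477717 204.3367923921585 [-0.1959073  -0.67737818  0.64987523]
top 443.45753060599935 279.69575643430437 215.49805846737317 [0.28750381 0.03467002 1.08174953]
wrist 294.04852403608487 282.3346543263211 207.7157170522306 [0.06446742 0.55112218 0.37190256]
{'t': 0.15, 'joint_pos': array([ 1.10819701e+00,  2.59192487e-01,  1.53581822e+00,  2.97857351e-05,
        1.34798457e+00, -2.02809633e-01]), 'dq': array([ 0.0006597 , -0.00202361, -0.00432256,  0.00027854, -0.00177091,
       -0.00149475]), 'joint_torque': array([ 1.57709055e-03, -4.46389103e+01, -2.90818620e+01, -3.80251668e-04,
        8.20275134e-03, -2.02484813e-05]), 'ee_pos': array([0.14107748, 0.53119603, 0.23066198]), 'eef_rot': array([ 2.49001019e+00,  1.91461731e+00, -2.00089194e-03]), 'contact_force': array([ 0.59849567,  0.63156638, -0.0285173 ]), 'moment': array([ 0.0262736 ,  0.00160475, -0.02050393]), 'gripper_width': 0.08548913503455571} -0.0187
```

View pics/top0.png

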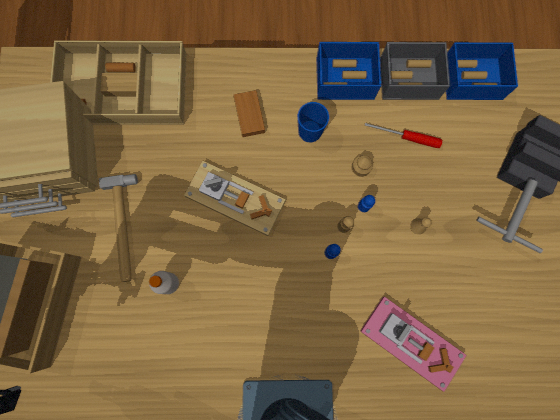

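View pics/side0.png

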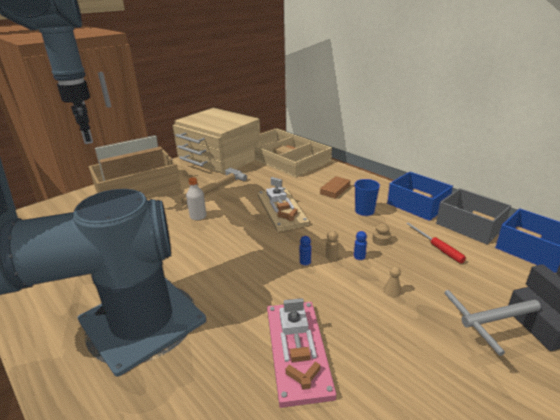

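View pics/wrist0.png

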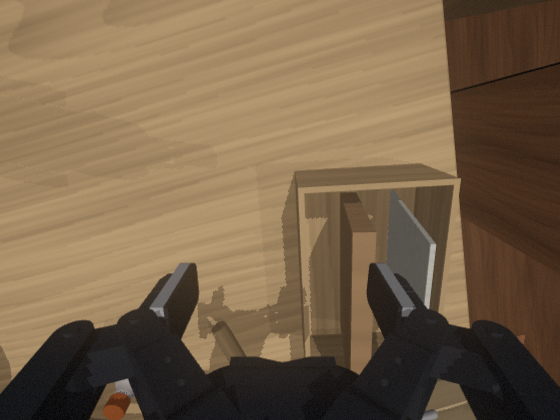

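Candidates for the figure in the top picture are wood at (346,224), (363,164) and (424,223), and blue at (367,203) and (333,251). In the side picture the wood ones are at (332,246), (382,235) and (395,282). I'll check these in enlarged crops.

```bash
python3 - <<'E'
from h import *
crop('side0',290,210,430,310,5,'s_fig'); crop('top0',310,140,450,270,5,'t_fig'); crop('top0',175,150,300,245,6,'t_jig'); crop('side0',240,165,330,240,8,'s_jig')
E
```

```text
(no output)
```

View pics/s_fig.png

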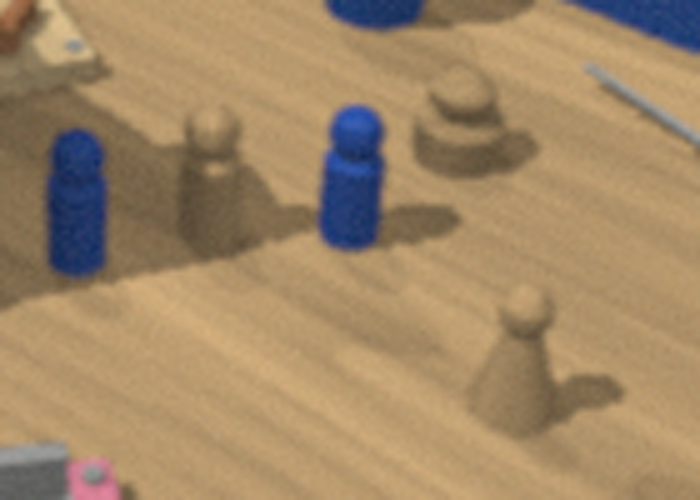

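View pics/t_fig.png

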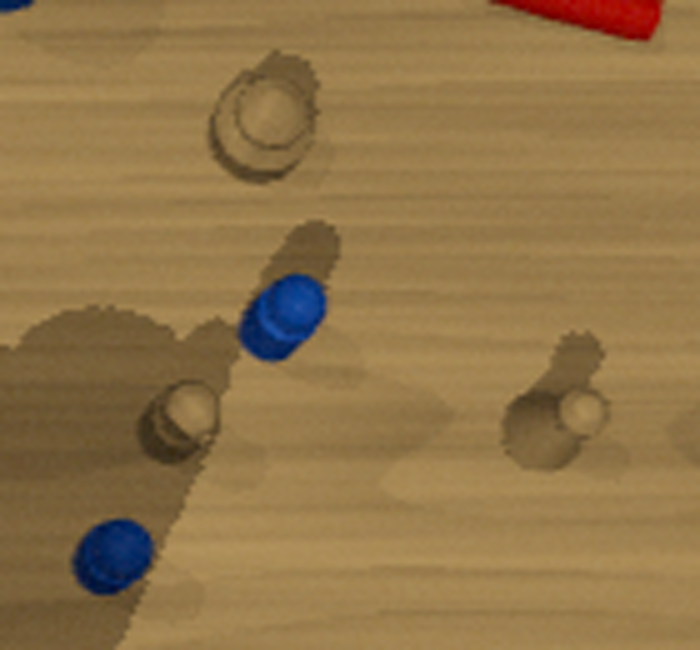

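View pics/t_jig.png

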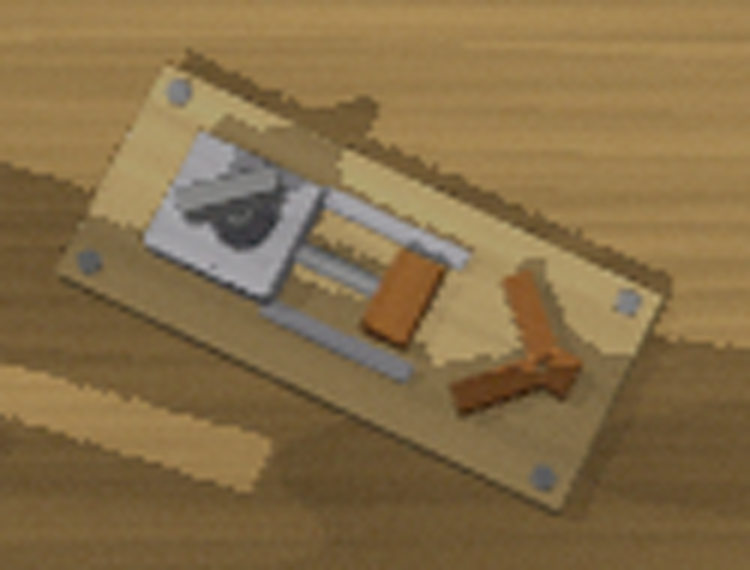

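View pics/s_jig.png

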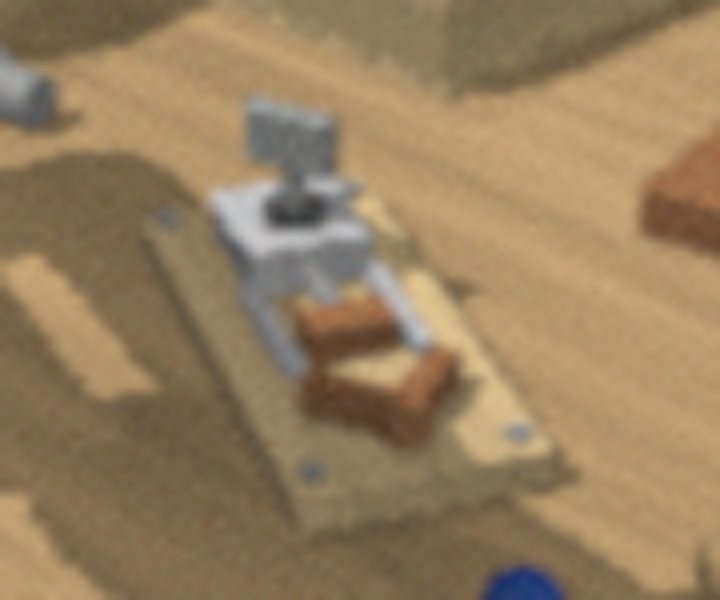

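```bash
python3 - <<'E'
from h import *
from scipy.optimize import least_squares
c=load('top0')
uv=lambda p:((p[0]+.5)/6-.5+175,(p[1]+.5)/6-.5+150)
cs=[(-.05,.115),(.05,.115),(.05,-.115),(-.05,-.115)]
px=np.array([uv(p) for p in [(57,277),(168,65),(665,292),(562,512)]])
# which: +y left; yaw: +x of jig = rot(-90) of y -> up
def tr(s,P): 
    a=s[2]; return np.array([[s[0]+np.cos(a)*x-np.sin(a)*y, s[1]+np.sin(a)*x+np.cos(a)*y, z] for x,y,z in P])
P=[(x,y,.018) for x,y in cs]
f=lambda s:(proj(c,tr(s,P))-px).ravel()
s=least_squares(f,[.42,.12,0.]).x
print('jig',s,np.degrees(s[2]),f(s).round(2)); np.save('jig.npy',s)
print('nest',tr(s,[(0,-.055,.018)]),'screw',tr(s,[(0,.05,.075)]))
sd=load('side0'); print('side proj', proj(sd,tr(s,P+[(0,-.055,.018),(0,.05,.088)])).round(1))
a,b=[ray(c,*uv(p),.088) for p in [(180,208),(278,180)]]; print('bar',a,b,(a+b)/2,np.degrees(np.arctan2(*(b-a)[1::-1])))
uv5=lambda p:((p[0]+.5)/5-.5+310,(p[1]+.5)/5-.5+140)
print('head',ray(c,*uv5((192,410)),.0645),'foot',ray(c,*uv5((173,432)),.0))
print('pts', proj(sd,[(*ray(c,*uv5((192,410)),.0645)[:2],0),ray(c,*uv5((192,410)),.0645)]))
for n,p in dict(blue1=(270,325),blue2=(105,565),squat=(262,130),cone=(540,430)).items(): print(n,ray(c,*uv5(p),.005))
for n,p in dict(cup=(313,140),glue=(165,288)).items(): print(n,ray(c,*p,.0))
E
```

```text
jig [ 0.53147897  0.12525088 -0.44180742] -25.31370051291336 [-0.4  -0.16 -0.46 -0.25  0.51  0.26  0.34  0.11]
nest [[0.50796239 0.07553196 0.018     ]] screw [[0.55285767 0.17044989 0.075     ]]
side proj [[256.2 192.2]
 [284.6 187.4]
 [309.1 221.5]
 [276.5 227.9]
 [286.5 214.5]
 [275.5 179.2]]
bar [0.54581449 0.18931343 0.088     ] [0.55685068 0.1519767  0.088     ] [0.55133258 0.17064506 0.088     ] -73.53309440252558
head [ 0.46146721 -0.14300088  0.0645    ] foot [ 0.46147443 -0.14444756  0.        ]
pts [[331.27264477 257.47384244]
 [332.22462838 237.24938772]]
blue1 [ 0.5144426 -0.1938158  0.005    ]
blue2 [ 0.39515208 -0.10823211  0.005     ]
squat [ 0.61530029 -0.19387974  0.005     ]
cone [ 0.46103212 -0.32562759  0.005     ]
cup [ 0.68519663 -0.07152738  0.        ]
glue [0.31244925 0.29135008 0.        ]
```

The figure is the bare wood one at top (346,224) and side (332,246): it has a straight body and round head. The others fit the squat figure (363,164), the cone figure (424,223) and the two blue look-alikes. The real jig is the plywood one at top (235,197). Its screw reads about 2.3 rad. I'll move above the figure now.

Call:
{"api": "arm_command", "payload": {
  "increments": [
    {"x": -37.5, "y": 32},
    {"x": -37.5, "y": 32},
    {"x": -37.5, "y": 32},
    {"x": -37.5, "y": 32},
    {"x": -37.5, "y": 32},
    {"x": -37.5, "y": 32},
    {"x": -37.5, "y": 32},
    {"x": -37.5, "y": 32},
    {"x": -37.5, "y": 32},
    {"x": -37.5, "y": 32}
  ],
  "fingers": -0.4,
  "newtons": 25
}}

```text
schema error: expected keys x, y, z, wx, wy, wz
```

```bash
cat >> h.py <<'E'
def rel(x,y,z,yaw):
    s=robot.sense(); Rm=R.from_rotvec(s['eef_rot']); d=Rm.inv().apply(np.array([x,y,z])-s['ee_pos'])*1000
    Rt=R.from_matrix(np.array([[np.cos(yaw),np.sin(yaw),0],[np.sin(yaw),-np.cos(yaw),0],[0,0,-1.]]))
    print('t',round(s['t'],2),'pos',s['ee_pos'].round(4),'yaw',np.degrees(np.arctan2(Rm.as_matrix()[1,0],Rm.as_matrix()[0,0])).round(1),'d mm',d.round(1),'rot deg',np.degrees((Rm.inv()*Rt).as_rotvec()).round(1),'F',s['contact_force'].round(1),'M',s['moment'].round(2),'w',round(s['gripper_width'],4),'q',s['joint_pos'].round(2))
E
python3 -c "
from h import *
rel(.4615,-.1435,.231,np.radians(55))"
```

```text
t 0.15 pos [0.1411 0.5312 0.2307] yaw 75.1 d mm [-5.697e+02  4.830e+02  3.000e-01] rot deg [-0.   0.1 20.1] F [ 0.6  0.6 -0. ] M [ 0.03  0.   -0.02] w 0.0855 q [ 1.11  0.26  1.54  0.    1.35 -0.2 ]
```

All six keys are required in each row.

Call:
{"api": "arm_command", "payload": {
  "increments": [
    {"x": -37.5, "y": 32, "z": 0, "wx": 0, "wy": 0, "wz": 0},
    {"x": -37.5, "y": 32, "z": 0, "wx": 0, "wy": 0, "wz": 0},
    {"x": -37.5, "y": 32, "z": 0, "wx": 0, "wy": 0, "wz": 0},
    {"x": -37.5, "y": 32, "z": 0, "wx": 0, "wy": 0, "wz": 0},
    {"x": -37.5, "y": 32, "z": 0, "wx": 0, "wy": 0, "wz": 0},
    {"x": -37.5, "y": 32, "z": 0, "wx": 0, "wy": 0, "wz": 0},
    {"x": -37.5, "y": 32, "z": 0, "wx": 0, "wy": 0, "wz": 0},
    {"x": -37.5, "y": 32, "z": 0, "wx": 0, "wy": 0, "wz": 0},
    {"x": -37.5, "y": 32, "z": 0, "wx": 0, "wy": 0, "wz": 0},
    {"x": -37.5, "y": 32, "z": 0, "wx": 0, "wy": 0, "wz": 0}
  ],
  "fingers": -0.4,
  "newtons": 25
}}

```text
t: 1.15
ee_pos: [0.3544, 0.085, 0.2315]
eef_rot: [2.49, 1.915, 0.001]
contact_force: [1.0, 0.2, -0.0]
gripper_width: 0.0602
```

```bash
python3 -c "
from h import *
rel(.4615,-.1435,.231,np.radians(55))"
```

```text
t 1.15 pos [0.3544 0.085  0.2315] yaw 75.1 d mm [-193.3  162.2    0.5] rot deg [ 0.  -0.  20.1] F [ 1.   0.2 -0. ] M [-0.   -0.07 -0.03] w 0.0602 q [-0.07 -0.09  1.92  0.    1.31 -1.38]
```

Call:
{"api": "arm_command", "payload": {
  "increments": [
    {"x": -37, "y": 32, "z": 0, "wx": 0, "wy": 0, "wz": 0},
    {"x": -37, "y": 32, "z": 0, "wx": 0, "wy": 0, "wz": 0},
    {"x": -37, "y": 32, "z": 0, "wx": 0, "wy": 0, "wz": 0},
    {"x": -37, "y": 32, "z": 0, "wx": 0, "wy": 0, "wz": 0},
    {"x": -37, "y": 32, "z": 0, "wx": 0, "wy": 0, "wz": 0},
    {"x": 0, "y": 0, "z": 15, "wx": 0, "wy": 0, "wz": 6.7},
    {"x": 0, "y": 0, "z": 15, "wx": 0, "wy": 0, "wz": 6.7},
    {"x": 0, "y": 0, "z": 15, "wx": 0, "wy": 0, "wz": 6.7},
    {"x": 0, "y": 0, "z": 0, "wx": 0, "wy": 0, "wz": 0}
  ]
}}

```text
t: 2.05
ee_pos: [0.4598, -0.1324, 0.1841]
eef_rot: [-2.784, -1.447, 0.004]
contact_force: [0.2, 0.2, -0.1]
gripper_width: 0.0597
```

```bash
python3 -c "
from h import *
rel(.4615,-.1435,.1,np.radians(55))
cam('wrist','wrist1'); cam('top','top1')"
```

```text
t 2.05 pos [ 0.4598 -0.1324  0.1841] yaw 54.9 d mm [-8.1  8.2 84.1] rot deg [-0.3  0.  -0.1] F [ 0.2  0.2 -0.1] M [ 0.01 -0.02 -0.04] w 0.0597 q [-0.51  0.17  1.77 -0.    1.21 -1.47]
```

View pics/wrist1.png

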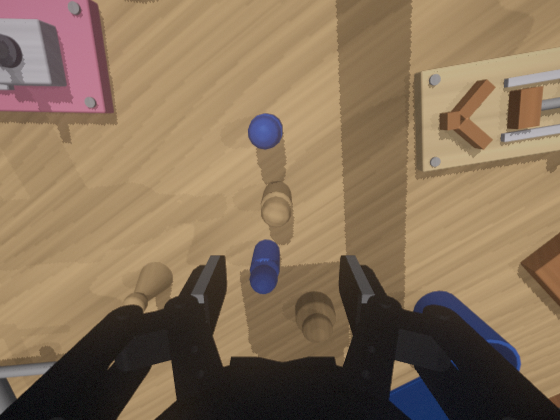

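View pics/top1.png

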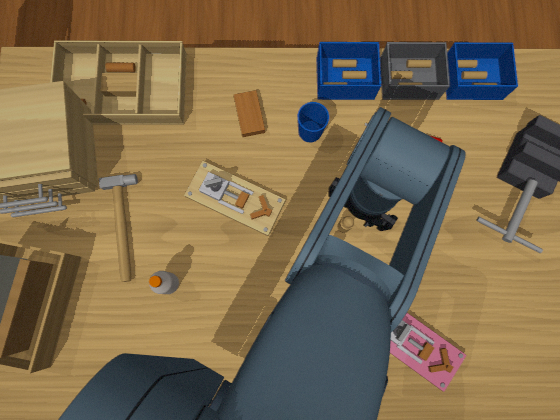

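```bash
python3 - <<'E'
from h import *
crop('wrist1',230,160,330,240,7,'w1c')
c=load('wrist1')
P=np.array([.4615,-.1435]); print(proj(c,[(*P,0),(*P,.0645),(*P,.079)]).round(1))
s=np.load('jig.npy');a=s[2]
J=lambda x,y,z:(s[0]+np.cos(a)*x-np.sin(a)*y, s[1]+np.sin(a)*x+np.cos(a)*y, z)
print(proj(c,[J(-.05,-.115,.018),J(.05,-.115,.018),J(-.04,-.105,.018),J(.04,-.105,.018)]).round(1))
E
```

```text
[[275.7 192.2]
 [274.1 209.9]
 [273.7 215. ]]
[[419.5  68.4]
 [422.1 170.8]
 [430.3  77.7]
 [431.6 159.8]]
```

View pics/w1c.png

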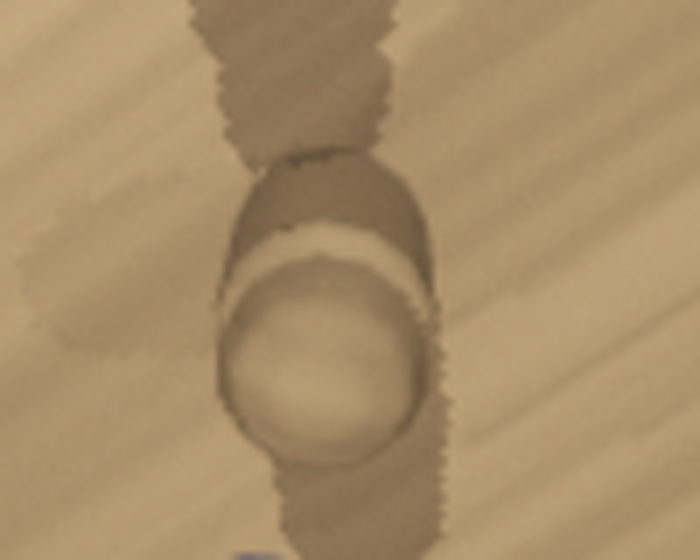

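```bash
python3 - <<'E'
from h import *
c=load('wrist1')
print(ray(c,276.1,211.7,.0645), robot.sense()['ee_pos'], proj(c,[robot.sense()['ee_pos']]))
rel(.461,-.1445,.02,np.radians(55))
E
```

```text
[ 0.46401265 -0.14303686  0.0645    ] [ 0.46115324 -0.13285725  0.18632361] [[283.70539852 269.83826365]]
t 2.15 pos [ 0.4612 -0.1329  0.1863] yaw 55.2 d mm [ -9.6   6.7 166.3] rot deg [-0.   0.   0.2] F [-1.2 -0.9  0.8] M [ 0.02 -0.    0.03] w 0.0597 q [-0.51  0.17  1.76 -0.    1.21 -1.48]
```

Call:
{"api": "arm_command", "payload": {
  "increments": [
    {"x": -7.5, "y": 7, "z": 30, "wx": 0, "wy": 0, "wz": 0},
    {"x": 0, "y": 0, "z": 40, "wx": 0, "wy": 0, "wz": 0},
    {"x": 0, "y": 0, "z": 40, "wx": 0, "wy": 0, "wz": 0},
    {"x": 0, "y": 0, "z": 35, "wx": 0, "wy": 0, "wz": 0},
    {"x": 0, "y": 0, "z": 20, "wx": 0, "wy": 0, "wz": 0},
    {"x": 0, "y": 0, "z": 0, "wx": 0, "wy": 0, "wz": 0},
    {"x": 0, "y": 0, "z": 0, "wx": 0, "wy": 0, "wz": 0}
  ]
}}

```text
t: 2.85
ee_pos: [0.4635, -0.1435, 0.0223]
eef_rot: [2.784, 1.453, 0.001]
contact_force: [0.2, 0.2, 0.4]
gripper_width: 0.0597
```

```bash
python3 -c "
from h import *
rel(.4627,-.143,.02,np.radians(55))
cam('wrist','wrist2'); cam('side','side2'); crop('side2',270,180,410,290,5,'side2c')"
```

```text
t 2.85 pos [ 0.4635 -0.1435  0.0223] yaw 55.1 d mm [-0.1 -1.   2.3] rot deg [ 0.1 -0.   0.1] F [0.2 0.2 0.4] M [-0.02  0.02 -0.02] w 0.0597 q [-0.53  0.4   1.94 -0.    0.81 -1.49]
```

View pics/wrist2.png

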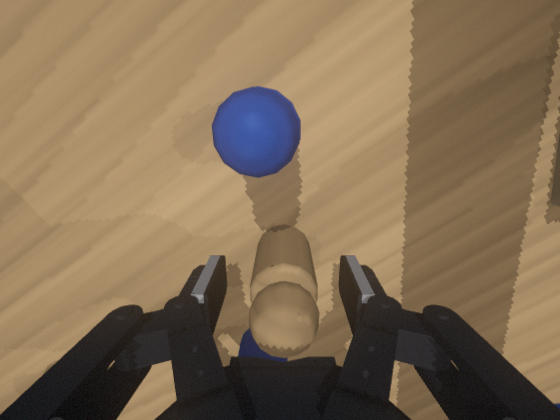

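View pics/side2c.png

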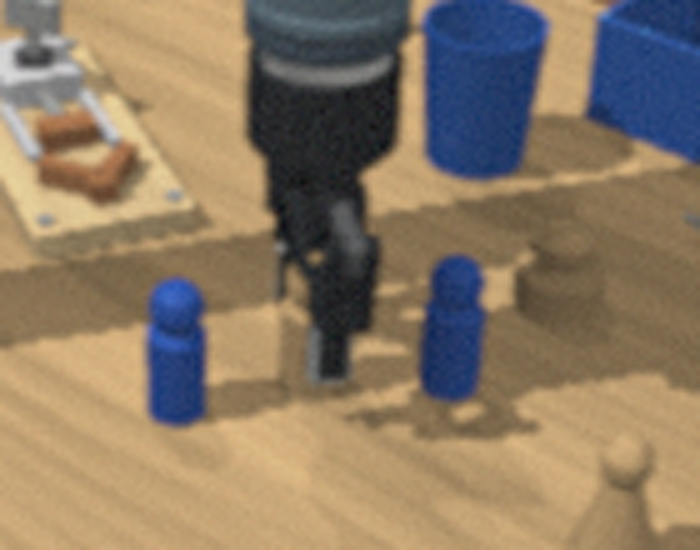

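The wooden figure stands centred between the pads (head at 284,318). I'll close with a light grip.

Call:
{"api": "arm_command", "payload": {
  "increments": [
    {"x": 0, "y": 0, "z": 0, "wx": 0, "wy": 0, "wz": 0},
    {"x": 0, "y": 0, "z": 0, "wx": 0, "wy": 0, "wz": 0},
    {"x": 0, "y": 0, "z": 0, "wx": 0, "wy": 0, "wz": 0},
    {"x": 0, "y": 0, "z": 0, "wx": 0, "wy": 0, "wz": 0},
    {"x": 0, "y": 0, "z": 0, "wx": 0, "wy": 0, "wz": 0}
  ],
  "fingers": 1,
  "newtons": 25
}}

```text
t: 3.45
ee_pos: [0.4636, -0.1436, 0.0226]
eef_rot: [2.784, 1.45, 0.002]
contact_force: [-0.5, 0.9, 7.2]
gripper_width: 0.0309
```

```bash
python3 -c "
from h import *
rel(.4627,-.143,.02,np.radians(55))
cam('wrist','wrist3')"
```

```text
t 3.45 pos [ 0.4636 -0.1436  0.0226] yaw 55.0 d mm [-0.  -1.   2.6] rot deg [ 0.1 -0.   0. ] F [-0.5  0.9  7.2] M [ 0.06  0.15 -0.03] w 0.0309 q [-0.53  0.4   1.94 -0.    0.8  -1.49]
```

View pics/wrist3.png

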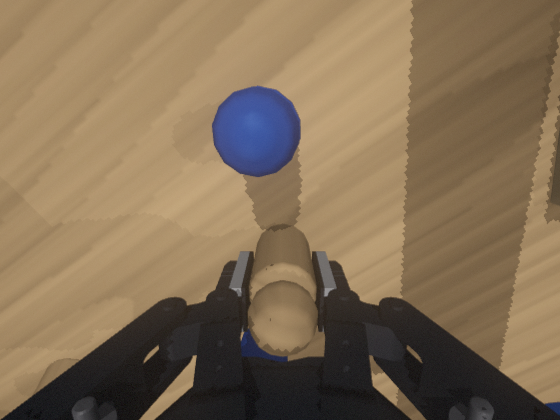

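Call:
{"api": "arm_command", "payload": {
  "increments": [
    {"x": 0, "y": 0, "z": -15, "wx": 0, "wy": 0, "wz": 0},
    {"x": 0, "y": 0, "z": -35, "wx": 0, "wy": 0, "wz": 0},
    {"x": 0, "y": 0, "z": -40, "wx": 0, "wy": 0, "wz": 0},
    {"x": 0, "y": 0, "z": -30, "wx": 0, "wy": 0, "wz": 0},
    {"x": 30, "y": -13, "z": -10, "wx": 0, "wy": 0, "wz": 0},
    {"x": 40, "y": -17, "z": 0, "wx": 0, "wy": 0, "wz": 0},
    {"x": 40, "y": -17, "z": 0, "wx": 0, "wy": 0, "wz": 0},
    {"x": 40, "y": -17, "z": 0, "wx": 0, "wy": 0, "wz": 0},
    {"x": 36, "y": -16, "z": 0, "wx": 0, "wy": 0, "wz": 0},
    {"x": 23, "y": -10, "z": 0, "wx": 0, "wy": 0, "wz": 0}
  ]
}}

```text
t: 4.5
ee_pos: [0.5089, 0.0824, 0.1518]
eef_rot: [-2.785, -1.454, -0.002]
contact_force: [1.0, -0.2, -0.8]
gripper_width: 0.0311
```

Call:
{"api": "arm_command", "payload": {
  "increments": [
    {"x": 0, "y": 0, "z": 0, "wx": 0, "wy": 0, "wz": 6},
    {"x": 0, "y": 0, "z": 0, "wx": 0, "wy": 0, "wz": 8.3},
    {"x": 0, "y": 0, "z": 0, "wx": 0, "wy": 0, "wz": 8.4},
    {"x": 0, "y": 0, "z": 0, "wx": 0, "wy": 0, "wz": 8.4},
    {"x": 0, "y": 0, "z": 0, "wx": 0, "wy": 0, "wz": 8.4},
    {"x": 0, "y": 0, "z": 0, "wx": 0, "wy": 0, "wz": 8.4},
    {"x": 0, "y": 0, "z": 0, "wx": 0, "wy": 0, "wz": 8.4},
    {"x": 0, "y": 0, "z": 0, "wx": 0, "wy": 0, "wz": 8.4},
    {"x": 0, "y": 0, "z": 0, "wx": 0, "wy": 0, "wz": 8.4},
    {"x": 0, "y": 0, "z": 0, "wx": 0, "wy": 0, "wz": 7}
  ]
}}

```text
t: 5.5
ee_pos: [0.5088, 0.0797, 0.1517]
eef_rot: [-3.065, 0.691, -0.001]
contact_force: [-0.4, 0.1, -0.6]
gripper_width: 0.0313
```

```bash
python3 - <<'E'
from h import *
s=np.load('jig.npy');a=s[2]
rel(.5097,.0791,.042,a)
cam('wrist','wrist4'); rel(.5097,.0791,.042,a)
c=load('wrist4')
J=lambda x,y,z:(s[0]+np.cos(a)*x-np.sin(a)*y, s[1]+np.sin(a)*x+np.cos(a)*y, z)
print(proj(c,[J(0,-.055,.018),J(0.04,-.105,.018),J(-.04,-.105,.018),J(-.05,-.115,.018),J(.05,-.115,.018),J(0,.05,.088)]).round(1))
E
```

```text
t 5.5 pos [0.5088 0.0797 0.1517] yaw -25.4 d mm [  1.1   0.2 109.7] rot deg [-0.  -0.  -0.1] F [-0.4  0.1 -0.6] M [ 0.04  0.01 -0.01] w 0.0313 q [-0.06  0.27  1.73 -0.    1.14  0.38]
t 5.55 pos [0.5088 0.0797 0.1517] yaw -25.7 d mm [  1.1   0.2 109.7] rot deg [-0.  -0.  -0.4] F [-0.   0.6  0. ] M [-0.02  0.   -0.02] w 0.0309 q [-0.06  0.27  1.73  0.    1.14  0.39]
[[282.7 201.3]
 [321.6 247.7]
 [243.9 247.8]
 [234.7 256.5]
 [330.8 256.4]
 [282.9  75.9]]
```

View pics/wrist4.png

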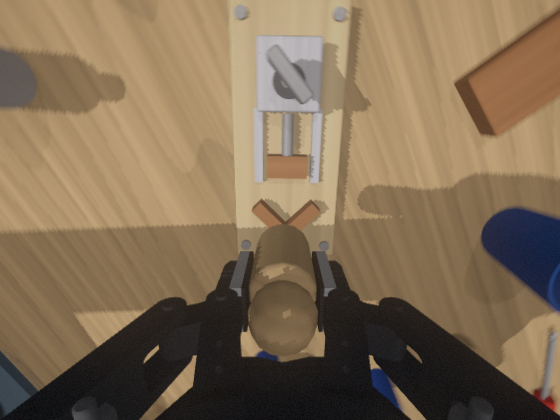

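```bash
python3 - <<'E'
from h import *
crop('wrist4',220,0,360,130,5,'w4a');crop('wrist4',220,140,360,270,5,'w4b')
E
```

```text
(no output)
```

View pics/w4a.png

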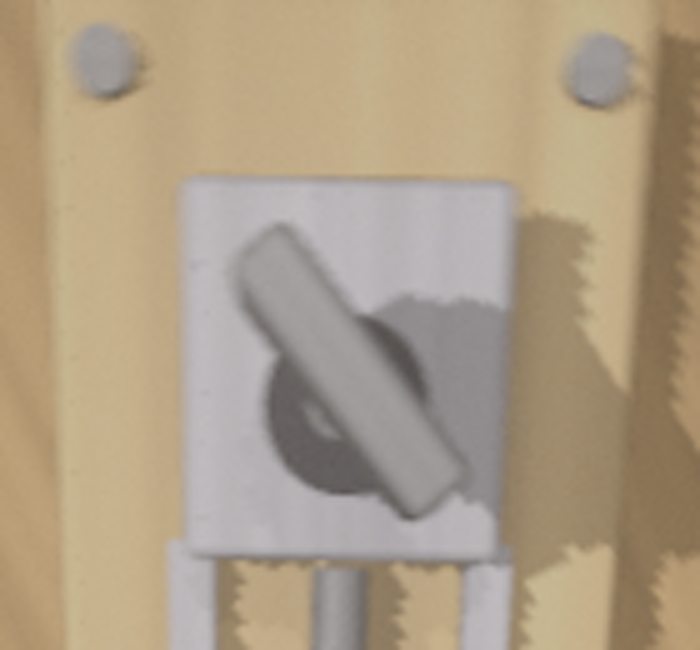

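View pics/w4b.png

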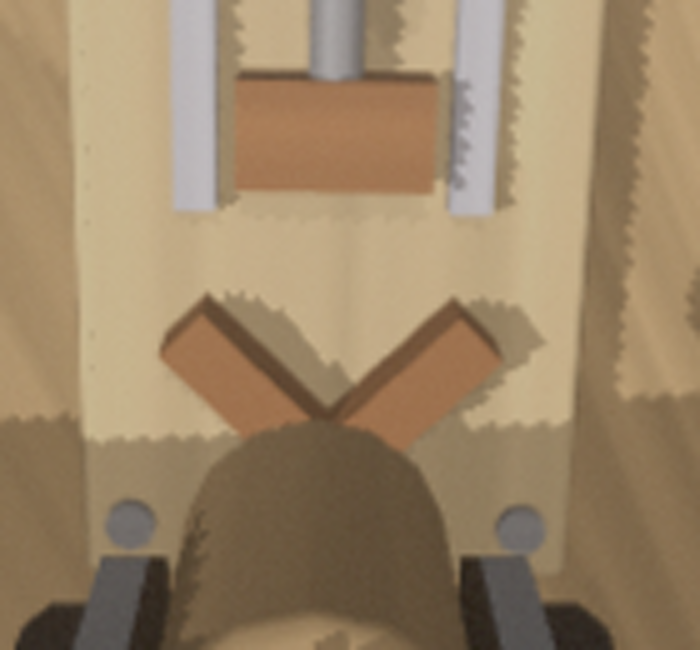

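```bash
python3 - <<'E'
from h import *
from scipy.optimize import least_squares
def tr(s,P): 
    a=s[2]; return np.array([[s[0]+np.cos(a)*x-np.sin(a)*y, s[1]+np.sin(a)*x+np.cos(a)*y, z] for x,y,z in P])
w=load('wrist4'); t=load('top0')
W=[((-.026,.083,.04),(256,35.2)),((.026,.083,.04),(322.6,36.2)),((.026,.027,.04),(319.2,110.6)),((-.026,.027,.04),(257.2,110)),((0,-.0776,.033),(284.2,222))]
Ws=[((-1,1),(240.6,12.)),((1,1),(339.2,13.2)),((-1,-1),(245.6,244.2)),((1,-1),(323.6,245))]
uv=lambda p:((p[0]+.5)/6-.5+175,(p[1]+.5)/6-.5+150)
Tc=[((-.05,.115,.018),(57,277)),((.05,.115,.018),(168,65)),((.05,-.115,.018),(665,292)),((-.05,-.115,.018),(562,512))]
Ts=[((-1,1),(90,262)),((1,1),(179,92)),((-1,-1),(543,478)),((1,-1),(628,302))]
Th=[((-.026,.083,.04),(143,240)),((.026,.083,.04),(205,132)),((.026,.027,.04),(325,190)),((-.026,.027,.04),(268,298)),((0,-.0776,.033),(540,352))]
S=lambda L,dx,dy:[((a*dx,b*dy,.02),p) for (a,b),p in L]
def fw(s): 
    L=W+S(Ws,s[3],s[4]); return (proj(w,tr(s,[l[0] for l in L]))-np.array([l[1] for l in L])).ravel()
def ft(s):
    L=Tc+S(Ts,s[3],s[4])+Th; return (proj(t,tr(s,[l[0] for l in L]))-np.array([uv(l[1]) for l in L])).ravel()
for f in (fw,ft):
    r=least_squares(f,[.53,.125,-.44,.04,.105]); s=r.x
    print(s.round(4),np.degrees(s[2]).round(2),'nest',tr(s,[(0,-.055,0),(0,-.051,0),(0,.05,0)]).round(4)[:,:2].tolist()); print(f(s).round(1).reshape(-1,2).tolist())
    np.save('jig_'+f.__name__+'.npy',s)
    for nm in [1]:
        cc,e=(w,[(270.6+(0),47.5)]) if f is fw else (t,[])
# bar in wrist: ends
u=lambda p:((p[0]+.5)/5-.5+220,(p[1]+.5)/5-.5)
a,b=ray(w,*u((262,247)),.088),ray(w,*u((435,492)),.088); print('bar wrist',a,b,(a+b)/2,np.degrees(np.arctan2(*(b-a)[1::-1])))
print('body px', proj(w,[robot.sense()['ee_pos']]))
E
```

```text
[ 0.5355  0.1252 -0.4603  0.0396  0.1022] -26.37 nest [[0.5111, 0.0759], [0.5129, 0.0795], [0.5577, 0.1699]]
[[-0.7, -2.5], [1.3, -2.1], [0.5, 1.1], [-1.1, 0.5], [0.9, 4.9], [-0.4, -0.4], [-0.2, 0.4], [-0.0, -0.2], [-0.2, 0.2]]
[ 0.5319  0.1252 -0.4446  0.0401  0.1027] -25.47 nest [[0.5083, 0.0755], [0.51, 0.0792], [0.5534, 0.1703]]
[[-0.4, -0.5], [-0.3, -0.5], [0.5, 0.2], [0.3, 0.0], [0.3, 0.4], [0.3, 0.2], [0.6, -0.2], [0.5, -0.2], [-0.0, 0.4], [-0.6, -0.4], [0.1, -0.5], [-0.0, 0.4], [-1.3, 0.7]]
bar wrist [0.55330691 0.1872586  0.088     ] [0.56120363 0.15181726 0.088     ] [0.55725527 0.16953793 0.088     ] -77.43905060098987
body px [[281.15026635 265.66408644]]
```

```bash
python3 - <<'E'
from h import *
c=load('wrist4'); s=robot.sense(); Rm=R.from_rotvec(s['eef_rot'])
print(proj(c,[s['ee_pos']+Rm.apply([0,0,d]) for d in (.0226,0,-.0187,-.0419)]).round(1))
c=load('wrist3'); P=np.array([.4636,-.1436]); print('w3',proj(c,[(*P,0),(*P,.0645)]).round(1))
crop('wrist4',230,210,340,370,4,'w4c')
rel(.5113,.0793,.042,np.radians(-25.9))
E
```

```text
[[281.3 247.3]
 [281.2 265.7]
 [281.  285.1]
 [280.7 317.2]]
w3 [[282.9 247.2]
 [283.2 317.3]]
t 5.55 pos [0.5088 0.0797 0.1517] yaw -25.7 d mm [  2.4  -0.7 109.7] rot deg [-0.  -0.   0.2] F [-0.   0.6  0. ] M [-0.02  0.   -0.02] w 0.0309 q [-0.06  0.27  1.73  0.    1.14  0.39]
```

View pics/w4c.png

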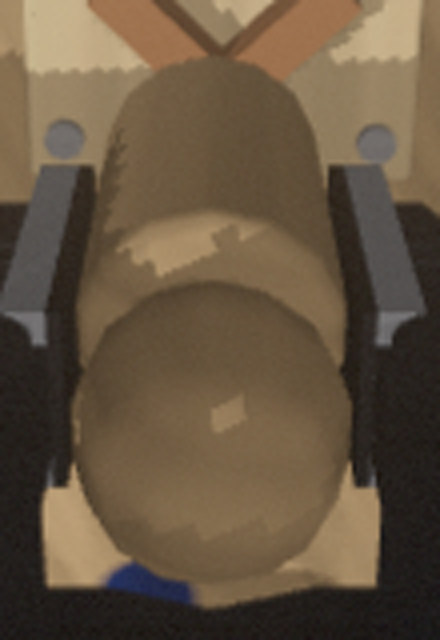

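Call:
{"api": "arm_command", "payload": {
  "increments": [
    {"x": 2.4, "y": -0.7, "z": 20, "wx": 0, "wy": 0, "wz": 0},
    {"x": 0, "y": 0, "z": 35, "wx": 0, "wy": 0, "wz": 0},
    {"x": 0, "y": 0, "z": 25, "wx": 0, "wy": 0, "wz": 0},
    {"x": 0, "y": 0, "z": 0, "wx": 0, "wy": 0, "wz": 0},
    {"x": 0, "y": 0, "z": 0, "wx": 0, "wy": 0, "wz": 0}
  ]
}}

```text
t: 6.05
ee_pos: [0.5113, 0.0794, 0.0717]
eef_rot: [3.067, -0.68, -0.001]
contact_force: [0.1, -0.7, -0.2]
gripper_width: 0.0308
```

```bash
python3 - <<'E'
from h import *
rel(.5113,.0793,.041,np.radians(-25.9))
cam('wrist','wrist5'); cam('side','side5'); crop('side5',240,140,340,240,6,'side5c')
c=load('wrist5'); 
for n in ('fw','ft'):
    s=np.load('jig_%s.npy'%n);a=s[2]
    J=lambda x,y,z:(s[0]+np.cos(a)*x-np.sin(a)*y, s[1]+np.sin(a)*x+np.cos(a)*y, z)
    print(proj(c,[J(0,-.055,.018),J(0.026,.027,.04),J(-.026,.027,.04)]).round(1).tolist())
s=robot.sense(); print('tcp line',proj(c,[s['ee_pos']-[0,0,z] for z in (.0226,.0226+.02)]))
E
```

```text
t 6.05 pos [0.5113 0.0794 0.0717] yaw -25.0 d mm [-0.   0.1 30.7] rot deg [0.  0.  0.9] F [ 0.1 -0.7 -0.2] M [-0.01  0.04 -0.02] w 0.0308 q [-0.06  0.37  1.82  0.    0.96  0.37]
[[283.2, 232.4], [333.4, 113.6], [240.5, 111.2]]
[[279.8, 234.3], [326.7, 115.6], [234.1, 114.7]]
tcp line [[283.11867094 247.50476864]
 [283.05678763 234.45174402]]
```

View pics/wrist5.png

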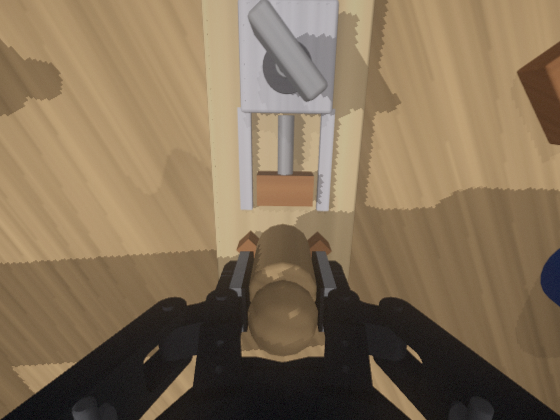

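View pics/side5c.png

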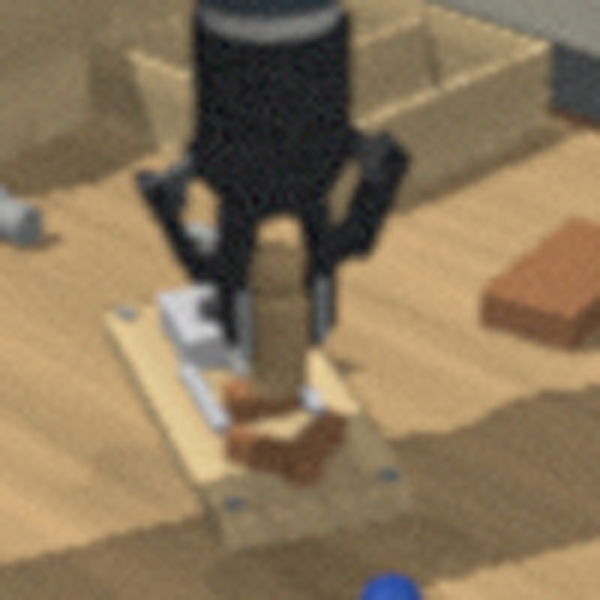

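```bash
python3 - <<'E'
from h import *
c=load('wrist5'); crop('wrist5',230,160,340,260,6,'w5c')
a=np.radians(-25.9); ey=np.array([-np.sin(a),np.cos(a)])
foot=ray(c,282.5,225,.0491); jaw=ray(c,285,206,.033); tip=(ray(c,247,235,.033)+ray(c,319,235,.033))/2
p=robot.sense()['ee_pos'][:2]
for n,q in dict(foot=foot,jaw=jaw,tip=tip).items(): print(n,((q[:2]-p)@ey*1000).round(1))
E
```

```text
foot 14.2
jaw 21.0
tip 0.8
```

View pics/w5c.png

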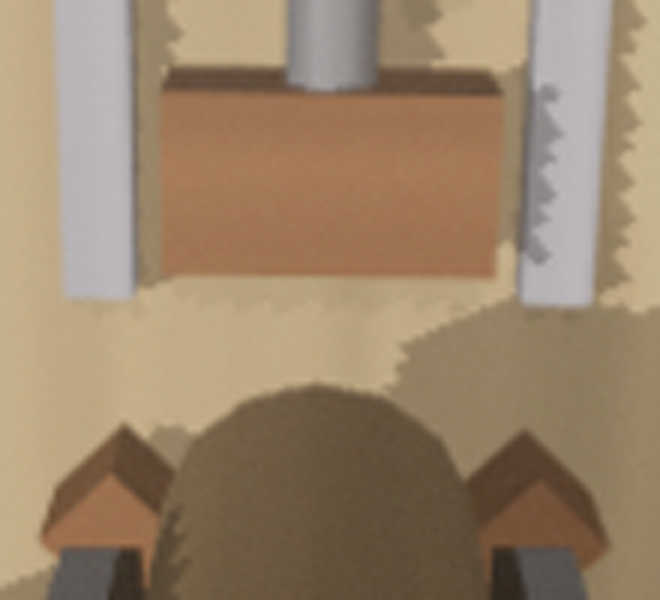

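The figure (foot at 282,225) is centred between the V arms at (247,243) and (319,243). The jaw front is at v=206, about 5 mm clear. Lowering.

Call:
{"api": "arm_command", "payload": {
  "increments": [
    {"x": 0, "y": 0, "z": 12, "wx": 0, "wy": 0, "wz": 0},
    {"x": 0, "y": 0, "z": 10, "wx": 0, "wy": 0, "wz": 0},
    {"x": 0, "y": 0, "z": 6, "wx": 0, "wy": 0, "wz": 0},
    {"x": 0, "y": 0, "z": 2, "wx": 0, "wy": 0, "wz": 0},
    {"x": 0, "y": 0, "z": 0, "wx": 0, "wy": 0, "wz": 0}
  ]
}}

```text
t: 6.65
ee_pos: [0.511, 0.0794, 0.041]
eef_rot: [3.067, -0.682, -0.001]
contact_force: [0.2, 0.2, -0.4]
gripper_width: 0.0309
```

```bash
python3 - <<'E'
from h import *
rel(.5113,.0793,.041,np.radians(-25.9))
cam('wrist','wrist6'); cam('side','side6'); crop('side6',240,140,340,240,6,'side6c')
E
```

```text
t 6.65 pos [0.511  0.0794 0.041 ] yaw -25.1 d mm [ 0.3 -0.1 -0. ] rot deg [0.  0.  0.8] F [ 0.2  0.2 -0.4] M [ 0.02  0.03 -0.  ] w 0.0309 q [-0.06  0.41  1.84  0.    0.89  0.38]
```

View pics/wrist6.png

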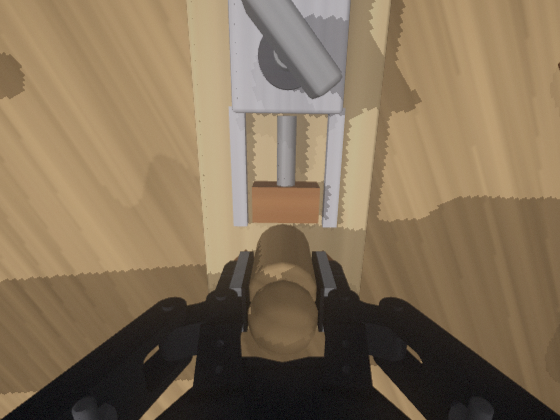

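View pics/side6c.png

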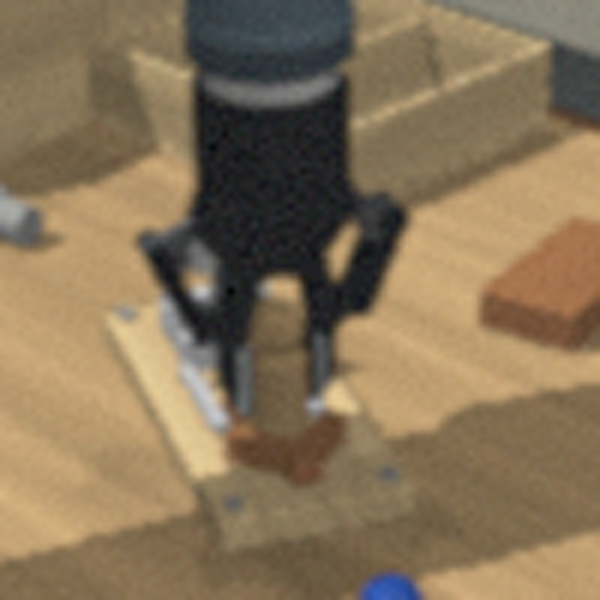

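Call:
{"api": "arm_command", "payload": {
  "increments": [
    {"x": 0, "y": 0, "z": 0.7, "wx": 0, "wy": 0, "wz": 0},
    {"x": 0, "y": 0, "z": 0.7, "wx": 0, "wy": 0, "wz": 0},
    {"x": 0, "y": 0, "z": 0, "wx": 0, "wy": 0, "wz": 0}
  ]
}}

```text
t: 7.05
ee_pos: [0.5116, 0.0794, 0.0406]
eef_rot: [-3.067, 0.682, -0.001]
contact_force: [-1.2, 1.0, 5.7]
gripper_width: 0.031
```

It touches at the expected height (foot on the base, 5.7 N). Releasing.

Call:
{"api": "arm_command", "payload": {
  "increments": [
    {"x": 0, "y": 0, "z": 0, "wx": 0, "wy": 0, "wz": 0},
    {"x": 0, "y": 0, "z": 0, "wx": 0, "wy": 0, "wz": 0},
    {"x": 0, "y": 0, "z": 0, "wx": 0, "wy": 0, "wz": 0},
    {"x": 0, "y": 0, "z": 0, "wx": 0, "wy": 0, "wz": 0},
    {"x": 0, "y": 0, "z": 0, "wx": 0, "wy": 0, "wz": 0}
  ],
  "fingers": -0.3
}}

```text
t: 7.55
ee_pos: [0.5113, 0.0793, 0.0398]
eef_rot: [3.067, -0.682, -0.0]
contact_force: [-0.0, -0.2, -0.3]
gripper_width: 0.0555
```

```bash
python3 - <<'E'
from h import *
rel(.5113,.0793,.041,np.radians(-25.9))
cam('wrist','wrist7'); cam('side','side7'); crop('side7',240,140,340,240,6,'side7c')
E
```

```text
t 7.55 pos [0.5113 0.0793 0.0398] yaw -25.1 d mm [ 0.   0.  -1.2] rot deg [0.  0.  0.8] F [-0.  -0.2 -0.3] M [ 0.02 -0.02  0.02] w 0.0555 q [-0.06  0.41  1.85 -0.    0.88  0.38]
```

View pics/wrist7.png

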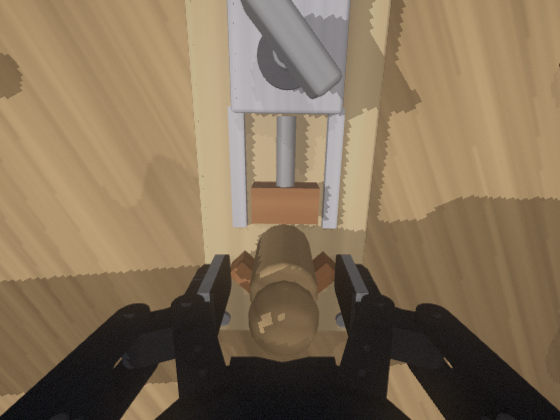

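View pics/side7c.png

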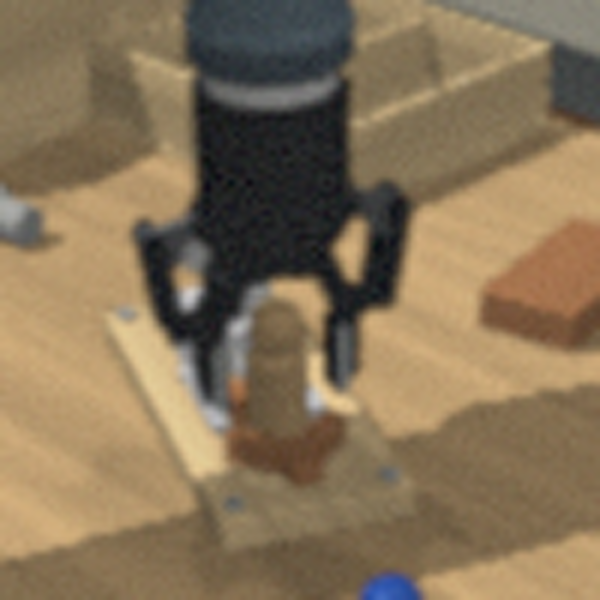

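Call:
{"api": "arm_command", "payload": {
  "increments": [
    {"x": 0, "y": 0, "z": -15, "wx": 0, "wy": 0, "wz": 0},
    {"x": 0, "y": 0, "z": -35, "wx": 0, "wy": 0, "wz": 0},
    {"x": 0, "y": 0, "z": -40, "wx": 0, "wy": 0, "wz": 0},
    {"x": 0, "y": -30, "z": -20, "wx": 0, "wy": 0, "wz": 0},
    {"x": 0.5, "y": -40, "z": 0, "wx": 0, "wy": 0, "wz": 0},
    {"x": 0.5, "y": -30, "z": 0, "wx": 0, "wy": 0, "wz": 0},
    {"x": 0, "y": 0, "z": 0, "wx": 0, "wy": 0, "wz": -8},
    {"x": 0, "y": 0, "z": 0, "wx": 0, "wy": 0, "wz": -8},
    {"x": 0, "y": 0, "z": 0, "wx": 0, "wy": 0, "wz": -8},
    {"x": 0, "y": 0, "z": 0, "wx": 0, "wy": 0, "wz": -8}
  ]
}}

```text
t: 8.65
ee_pos: [0.5545, 0.1696, 0.1497]
eef_rot: [3.135, 0.199, -0.001]
contact_force: [0.6, -0.9, 0.3]
gripper_width: 0.0557
```

Call:
{"api": "arm_command", "payload": {
  "increments": [
    {"x": 0, "y": 0, "z": 0, "wx": 0, "wy": 0, "wz": -7.7},
    {"x": 0, "y": 0, "z": 0, "wx": 0, "wy": 0, "wz": 0},
    {"x": 0, "y": 0, "z": 0, "wx": 0, "wy": 0, "wz": 0}
  ]
}}

```text
t: 8.95
ee_pos: [0.5545, 0.1695, 0.1498]
eef_rot: [-3.117, -0.394, 0.0]
contact_force: [-0.7, -0.4, 0.6]
gripper_width: 0.0554
```

```bash
python3 - <<'E'
from h import *
rel(.555,.170,.066,np.radians(14.6))
cam('wrist','wrist8'); cam('side','side8'); cam('top','top8'); crop('side8',230,110,330,240,5,'side8c')
s=robot.sense(); print(proj(load('wrist8'),[s['ee_pos'],(.555,.17,.088)]))
E
```

```text
t 8.95 pos [0.5545 0.1695 0.1498] yaw 14.4 d mm [ 0.6 -0.4 83.8] rot deg [-0.   0.  -0.2] F [-0.7 -0.4  0.6] M [ 0.01 -0.02 -0.  ] w 0.0554 q [ 0.1   0.38  1.58  0.    1.19 -0.15]
[[282.08844845 265.37541757]
 [282.93375448 223.27188012]]
```

View pics/wrist8.png

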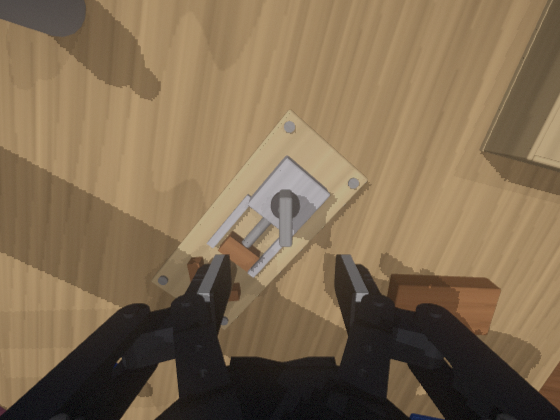

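View pics/side8c.png

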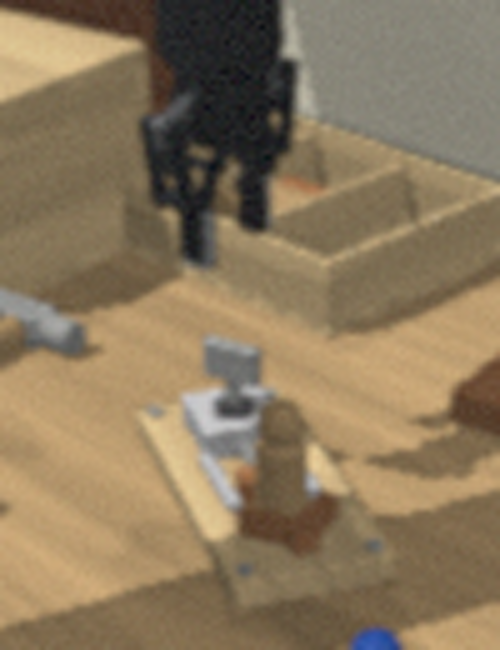

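View pics/top8.png

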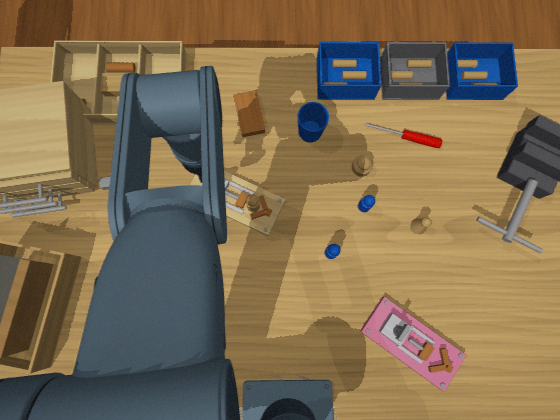

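```bash
python3 - <<'E'
from h import *
crop('wrist8',240,150,330,260,6,'w8c')
E
```

```text
(no output)
```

View pics/w8c.png

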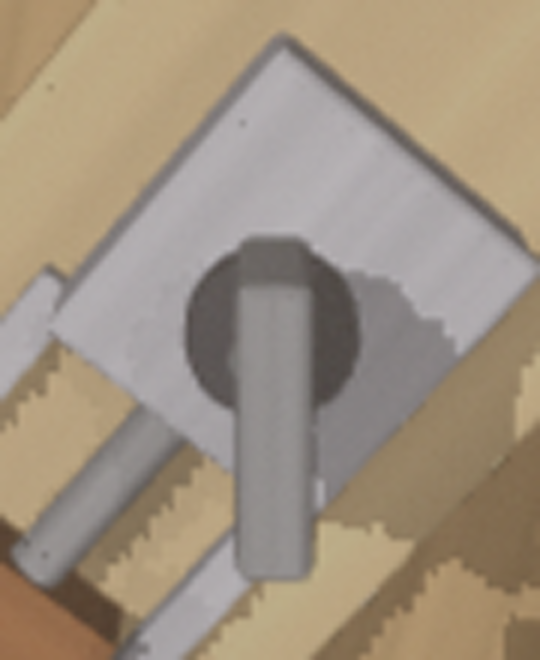

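Call:
{"api": "arm_command", "payload": {
  "increments": [
    {"x": 0.8, "y": 0, "z": 25, "wx": 0, "wy": 0, "wz": 0},
    {"x": 0, "y": 0, "z": 35, "wx": 0, "wy": 0, "wz": 0},
    {"x": 0, "y": 0, "z": 18, "wx": 0, "wy": 0, "wz": 0},
    {"x": 0, "y": 0, "z": 6, "wx": 0, "wy": 0, "wz": 0},
    {"x": 0, "y": 0, "z": 0, "wx": 0, "wy": 0, "wz": 0}
  ]
}}

```text
t: 9.6
ee_pos: [0.5549, 0.1696, 0.0652]
eef_rot: [-3.116, -0.398, 0.003]
contact_force: [0.5, 0.5, 0.1]
gripper_width: 0.0557
```

```bash
python3 - <<'E'
from h import *
rel(.555,.170,.0655,np.radians(14.6))
cam('wrist','wrist9'); cam('side','side9'); crop('side9',240,140,330,240,6,'side9c')
E
```

```text
t 9.6 pos [0.5549 0.1696 0.0652] yaw 14.6 d mm [ 0.1 -0.4 -0.3] rot deg [-0.   0.1 -0. ] F [0.5 0.5 0.1] M [-0.05  0.06  0.05] w 0.0557 q [ 0.1   0.47  1.66 -0.    1.01 -0.15]
```

View pics/wrist9.png

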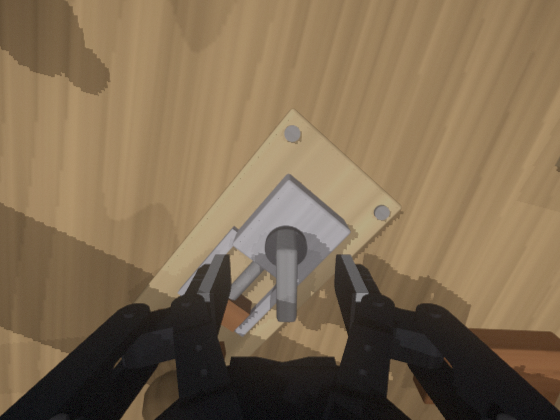

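View pics/side9c.png

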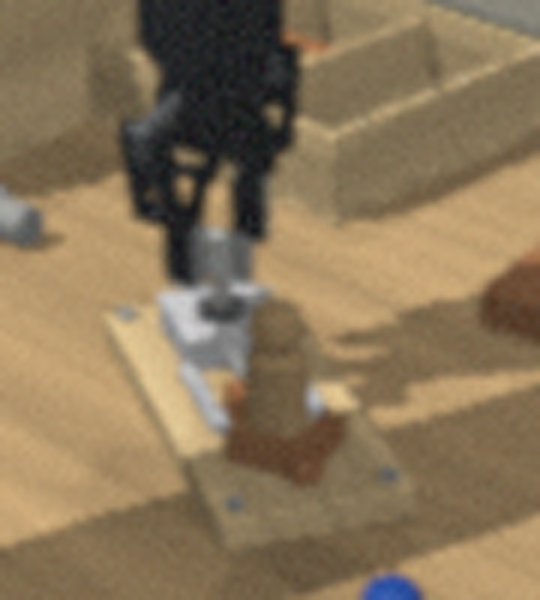

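Call:
{"api": "arm_command", "payload": {
  "increments": [
    {"x": 0, "y": 0, "z": 0, "wx": 0, "wy": 0, "wz": 0},
    {"x": 0, "y": 0, "z": 0, "wx": 0, "wy": 0, "wz": 0},
    {"x": 0, "y": 0, "z": 0, "wx": 0, "wy": 0, "wz": 0},
    {"x": 0, "y": 0, "z": 0, "wx": 0, "wy": 0, "wz": 0},
    {"x": 0, "y": 0, "z": 0, "wx": 0, "wy": 0, "wz": 0},
    {"x": 0, "y": 0, "z": 0, "wx": 0, "wy": 0, "wz": 0}
  ],
  "fingers": 1,
  "newtons": 40
}}

```text
t: 10.3
ee_pos: [0.5566, 0.1699, 0.0669]
eef_rot: [-3.116, -0.399, -0.005]
contact_force: [3.2, 1.8, 5.8]
gripper_width: 0.0092
```

```bash
python3 - <<'E'
from h import *
rel(.555,.170,.0655,np.radians(14.6))
cam('wrist','wrist10')
E
```

```text
t 10.3 pos [0.5566 0.1699 0.0669] yaw 14.6 d mm [-1.6 -0.5  1.4] rot deg [ 0.  -0.2  0. ] F [3.2 1.8 5.8] M [ 0.23 -0.29 -0.06] w 0.0092 q [ 0.1   0.47  1.66  0.    1.01 -0.15]
```

View pics/wrist10.png

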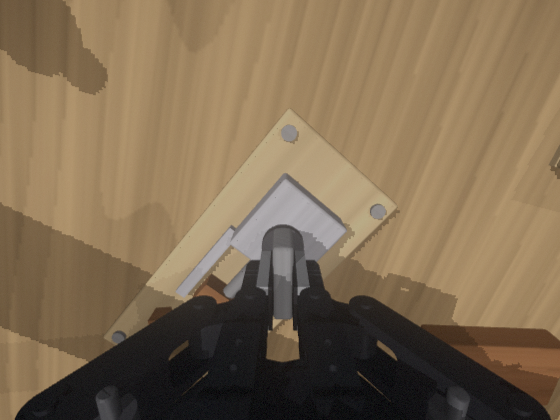

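Gripped on the bar, opening 9.2 mm. The arm was drawn 1.7 mm in x to fit the fixed bar, so I'll take that up and turn clockwise.

Call:
{"api": "arm_command", "payload": {
  "increments": [
    {"x": 1.5, "y": 0, "z": 0, "wx": 0, "wy": 0, "wz": 0},
    {"x": 0, "y": 0, "z": 0, "wx": 0, "wy": 0, "wz": 5},
    {"x": 0, "y": 0, "z": 0, "wx": 0, "wy": 0, "wz": 5},
    {"x": 0, "y": 0, "z": 0, "wx": 0, "wy": 0, "wz": 5},
    {"x": 0, "y": 0, "z": 0, "wx": 0, "wy": 0, "wz": 5},
    {"x": 0, "y": 0, "z": 0, "wx": 0, "wy": 0, "wz": 5},
    {"x": 0, "y": 0, "z": 0, "wx": 0, "wy": 0, "wz": 5},
    {"x": 0, "y": 0, "z": 0, "wx": 0, "wy": 0, "wz": 0}
  ]
}}

```text
t: 11.15
ee_pos: [0.5562, 0.17, 0.0668]
eef_rot: [3.112, -0.424, -0.001]
contact_force: [-2.7, 0.3, 10.2]
gripper_width: 0.0092
```

```bash
python3 - <<'E'
from h import *
rel(.5565,.170,.0655,np.radians(14.6-130.5))
cam('wrist','wrist11')
E
```

```text
t 11.15 pos [0.5562 0.17   0.0668] yaw -15.5 d mm [ 0.3 -0.1  1.3] rot deg [1.000e-01 0.000e+00 1.004e+02] F [-2.7  0.3 10.2] M [ 0.04  0.43 -0.08] w 0.0092 q [ 0.11  0.47  1.66 -0.    1.01  0.38]
```

View pics/wrist11.png

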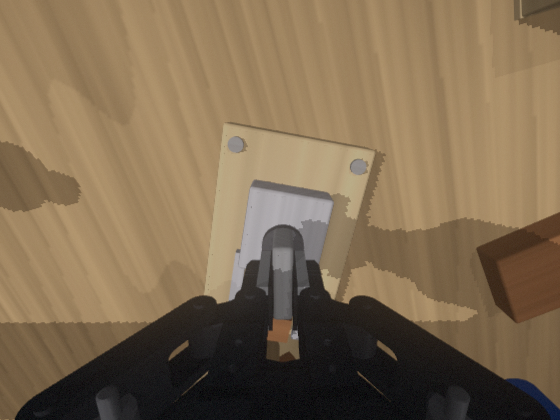

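Call:
{"api": "arm_command", "payload": {
  "increments": [
    {"x": 0, "y": 0, "z": 0, "wx": 0, "wy": 0, "wz": 8},
    {"x": 0, "y": 0, "z": 0, "wx": 0, "wy": 0, "wz": 8},
    {"x": 0, "y": 0, "z": 0, "wx": 0, "wy": 0, "wz": 8},
    {"x": 0, "y": 0, "z": 0, "wx": 0, "wy": 0, "wz": 8},
    {"x": 0, "y": 0, "z": 0, "wx": 0, "wy": 0, "wz": 8},
    {"x": 0, "y": 0, "z": 0, "wx": 0, "wy": 0, "wz": 8},
    {"x": 0, "y": 0, "z": 0, "wx": 0, "wy": 0, "wz": 8},
    {"x": 0, "y": 0, "z": 0, "wx": 0, "wy": 0, "wz": 8},
    {"x": 0, "y": 0, "z": 0, "wx": 0, "wy": 0, "wz": 8},
    {"x": 0, "y": 0, "z": 0, "wx": 0, "wy": 0, "wz": 8}
  ]
}}

```text
t: 12.2
ee_pos: [0.5556, 0.1709, 0.0668]
eef_rot: [2.108, -2.329, -0.003]
contact_force: [-3.7, 3.6, 10.6]
gripper_width: 0.009
```

```bash
python3 - <<'E'
from h import *
rel(.5565,.170,.0655,np.radians(14.6-130.5))
cam('wrist','wrist12');cam('side','side12'); crop('side12',240,140,330,240,6,'side12c')
E
```

```text
t 12.2 pos [0.5556 0.1709 0.0668] yaw -95.7 d mm [ 0.8 -1.   1.3] rot deg [ 0.1  0.  20.2] F [-3.7  3.6 10.6] M [ 0.62  0.61 -0.  ] w 0.009 q [0.11 0.47 1.66 0.   1.01 1.78]
```

View pics/wrist12.png

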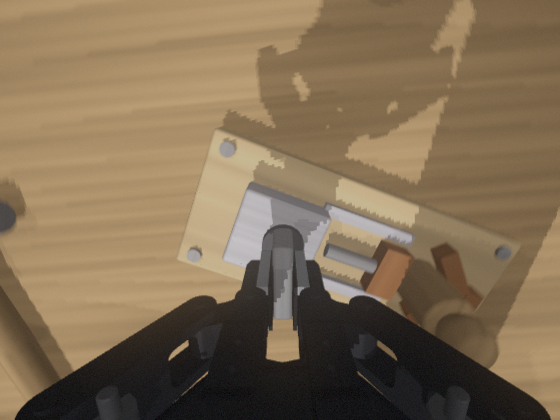

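View pics/side12c.png

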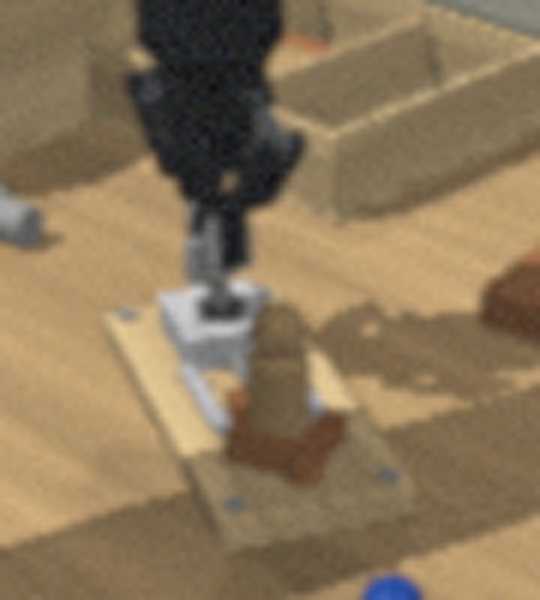

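Call:
{"api": "arm_command", "payload": {
  "increments": [
    {"x": 0, "y": 0, "z": 0, "wx": 0, "wy": 0, "wz": 4},
    {"x": 0, "y": 0, "z": 0, "wx": 0, "wy": 0, "wz": 4},
    {"x": 0, "y": 0, "z": 0, "wx": 0, "wy": 0, "wz": 4},
    {"x": 0, "y": 0, "z": 0, "wx": 0, "wy": 0, "wz": 3},
    {"x": 0, "y": 0, "z": 0, "wx": 0, "wy": 0, "wz": 0}
  ]
}}

```text
t: 12.8
ee_pos: [0.5557, 0.1711, 0.0668]
eef_rot: [1.791, -2.58, -0.003]
contact_force: [-3.3, 3.7, 11.0]
gripper_width: 0.0091
```

```bash
python3 - <<'E'
from h import *
rel(.5565,.170,.0655,np.radians(14.6-130.5))
E
```

```text
t 12.8 pos [0.5557 0.1711 0.0668] yaw -110.5 d mm [ 0.7 -1.1  1.3] rot deg [0.1 0.  5.4] F [-3.3  3.7 11. ] M [0.66 0.56 0.01] w 0.0091 q [0.11 0.47 1.66 0.   1.01 2.03]
```

Call:
{"api": "arm_command", "payload": {
  "increments": [
    {"x": 0, "y": 0, "z": 0, "wx": 0, "wy": 0, "wz": 2},
    {"x": 0, "y": 0, "z": 0, "wx": 0, "wy": 0, "wz": 2},
    {"x": 0, "y": 0, "z": 0, "wx": 0, "wy": 0, "wz": 0}
  ]
}}

```text
t: 13.1
ee_pos: [0.5558, 0.1711, 0.0668]
eef_rot: [1.701, -2.641, -0.003]
contact_force: [-4.1, 3.9, 11.1]
gripper_width: 0.009
```

```bash
python3 - <<'E'
from h import *
rel(.5565,.170,.0655,np.radians(14.6-130.5))
E
```

```text
t 13.1 pos [0.5558 0.1711 0.0668] yaw -114.4 d mm [ 0.7 -1.1  1.3] rot deg [0.1 0.  1.5] F [-4.1  3.9 11.1] M [0.72 0.59 0.01] w 0.009 q [0.11 0.47 1.66 0.   1.01 2.1 ]
```

Call:
{"api": "arm_command", "payload": {
  "increments": [
    {"x": 0, "y": 0, "z": 0, "wx": 0, "wy": 0, "wz": 1.5},
    {"x": 0, "y": 0, "z": 0, "wx": 0, "wy": 0, "wz": 1.5},
    {"x": 0, "y": 0, "z": 0, "wx": 0, "wy": 0, "wz": 0}
  ]
}}

```text
t: 13.4
ee_pos: [0.5557, 0.1712, 0.0668]
eef_rot: [1.634, -2.683, -0.002]
contact_force: [-2.9, 4.1, 10.8]
gripper_width: 0.0089
```

```bash
python3 - <<'E'
from h import *
rel(.5565,.170,.0655,np.radians(14.6-130.5))
cam('wrist','wrist13')
E
```

```text
t 13.4 pos [0.5557 0.1712 0.0668] yaw -117.3 d mm [ 0.7 -1.2  1.3] rot deg [ 0.1  0.  -1.4] F [-2.9  4.1 10.8] M [0.68 0.51 0.76] w 0.0089 q [0.11 0.47 1.66 0.   1.01 2.15]
```

View pics/wrist13.png

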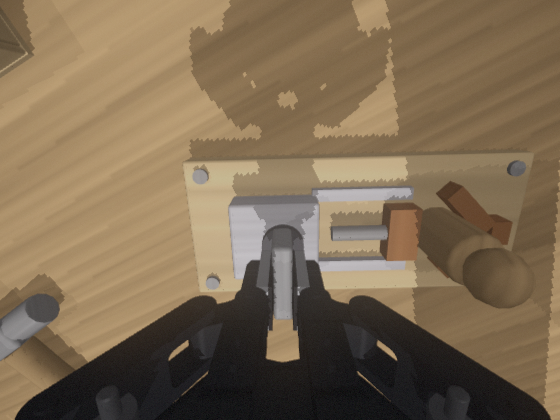

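Mz jumped from 0.01 to 0.76 N m at yaw -117.3°, which agrees with the jig's x axis, so the screw is seated. The jaw (400,232) bears on the figure in the V. I'll hold it there briefly.

Call:
{"api": "arm_command", "payload": {
  "increments": [
    {"x": 0, "y": 0, "z": 0, "wx": 0, "wy": 0, "wz": 1},
    {"x": 0, "y": 0, "z": 0, "wx": 0, "wy": 0, "wz": 0},
    {"x": 0, "y": 0, "z": 0, "wx": 0, "wy": 0, "wz": 0},
    {"x": 0, "y": 0, "z": 0, "wx": 0, "wy": 0, "wz": 0},
    {"x": 0, "y": 0, "z": 0, "wx": 0, "wy": 0, "wz": 0}
  ]
}}

```text
t: 13.95
ee_pos: [0.5558, 0.1711, 0.0668]
eef_rot: [1.612, -2.696, -0.002]
contact_force: [-4.0, 3.8, 11.0]
gripper_width: 0.0089
```

```bash
python3 - <<'E'
from h import *
rel(.5565,.170,.0655,np.radians(-117+90))
cam('top','top13');cam('side','side13'); crop('side13',240,140,330,240,6,'side13c'); crop('top13',175,150,300,245,6,'top13c')
E
```

```text
t 13.95 pos [0.5558 0.1711 0.0668] yaw -118.2 d mm [ 0.6 -1.2  1.3] rot deg [  0.1   0.1 -91.2] F [-4.   3.8 11. ] M [0.71 0.54 1.01] w 0.0089 q [0.11 0.47 1.66 0.   1.01 2.17]
```

View pics/side13c.png

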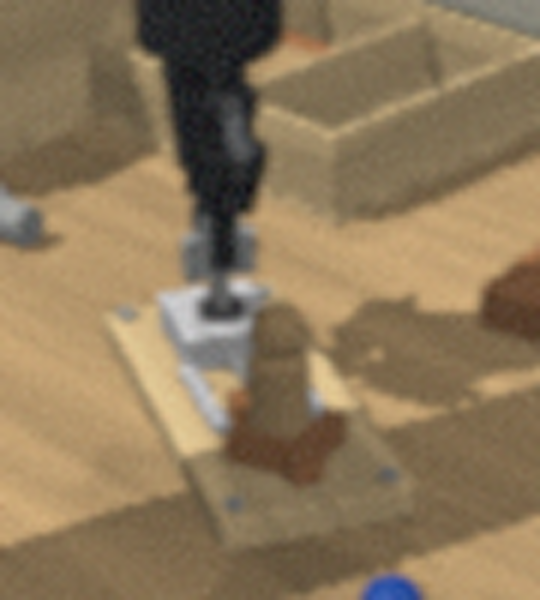

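View pics/top13c.png

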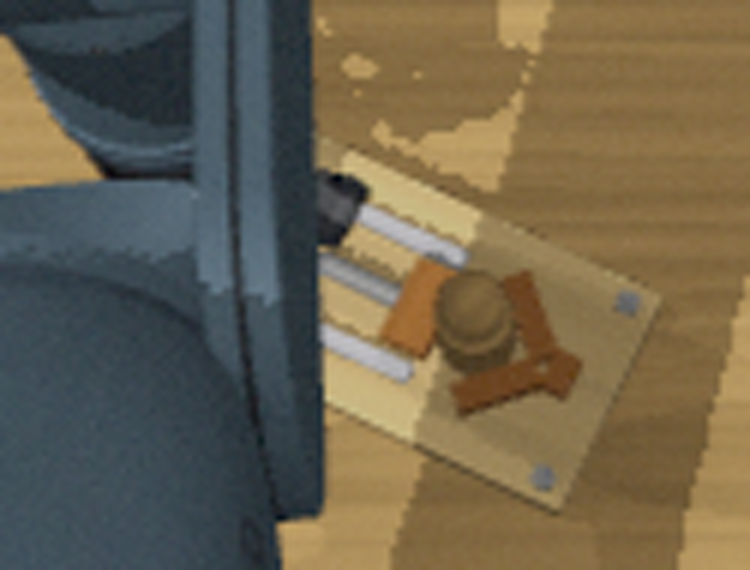

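```bash
python3 - <<'E'
from h import *
c=load('top13'); uv=lambda p:((p[0]+.5)/6-.5+175,(p[1]+.5)/6-.5+150)
s=np.load('jig_ft.npy');a=s[2]
p=ray(c,*uv((475,311)),.0825); d=p[:2]-s[:2]; print('head jig',np.cos(a)*d[0]+np.sin(a)*d[1], -np.sin(a)*d[0]+np.cos(a)*d[1])
j=ray(c,*uv((430,307)),.033);d=j[:2]-s[:2]; print('jawface',-np.sin(a)*d[0]+np.cos(a)*d[1])
w=load('wrist13'); s=np.load('jig_fw.npy');a=s[2]
p=ray(w,499,278,.0825);d=p[:2]-s[:2]; print('head jig w',np.cos(a)*d[0]+np.sin(a)*d[1], -np.sin(a)*d[0]+np.cos(a)*d[1])
E
```

```text
head jig -0.0020945579758950665 -0.055243432734247054
jawface -0.03163319682879714
head jig w -0.0007421307593634165 -0.05611254050437598
```

The figure is at the nest: its head is within 2 mm of x=0 and at y=-55 to -56 mm from both cameras. Now back off a quarter turn. The stop began at about -114.7°, so I go to a tool yaw of about -25°.

Call:
{"api": "arm_command", "payload": {
  "increments": [
    {"x": 0, "y": 0, "z": 0, "wx": 0, "wy": 0, "wz": -5},
    {"x": 0, "y": 0, "z": 0, "wx": 0, "wy": 0, "wz": -8},
    {"x": 0, "y": 0, "z": 0, "wx": 0, "wy": 0, "wz": -8},
    {"x": 0, "y": 0, "z": 0, "wx": 0, "wy": 0, "wz": -8},
    {"x": 0, "y": 0, "z": 0, "wx": 0, "wy": 0, "wz": -8},
    {"x": 0, "y": 0, "z": 0, "wx": 0, "wy": 0, "wz": -8},
    {"x": 0, "y": 0, "z": 0, "wx": 0, "wy": 0, "wz": -8},
    {"x": 0, "y": 0, "z": 0, "wx": 0, "wy": 0, "wz": -8},
    {"x": 0, "y": 0, "z": 0, "wx": 0, "wy": 0, "wz": -8},
    {"x": 0, "y": 0, "z": 0, "wx": 0, "wy": 0, "wz": -8}
  ]
}}

```text
t: 15.05
ee_pos: [0.5559, 0.1702, 0.0668]
eef_rot: [2.942, -1.101, -0.002]
contact_force: [-2.6, 1.5, 10.7]
gripper_width: 0.0091
```

Call:
{"api": "arm_command", "payload": {
  "increments": [
    {"x": 0, "y": 0, "z": 0, "wx": 0, "wy": 0, "wz": -8},
    {"x": 0, "y": 0, "z": 0, "wx": 0, "wy": 0, "wz": -5},
    {"x": 0, "y": 0, "z": 0, "wx": 0, "wy": 0, "wz": -3},
    {"x": 0, "y": 0, "z": 0, "wx": 0, "wy": 0, "wz": 0},
    {"x": 0, "y": 0, "z": 0, "wx": 0, "wy": 0, "wz": 0}
  ]
}}

```text
t: 15.55
ee_pos: [0.5561, 0.17, 0.0668]
eef_rot: [3.065, -0.69, -0.001]
contact_force: [-3.2, 0.4, 11.0]
gripper_width: 0.0092
```

```bash
python3 - <<'E'
from h import *
rel(.5565,.170,.0655,np.radians(-25))
cam('wrist','wrist14');cam('top','top14');cam('side','side14'); crop('side14',240,140,330,240,6,'side14c'); crop('top14',175,150,300,245,6,'top14c')
E
```

```text
t 15.55 pos [0.5561 0.17   0.0668] yaw -25.4 d mm [ 0.4 -0.1  1.3] rot deg [ 0.   0.  -0.4] F [-3.2  0.4 11. ] M [0.09 0.52 0.04] w 0.0092 q [ 0.11  0.47  1.66 -0.    1.01  0.55]
```

View pics/wrist14.png

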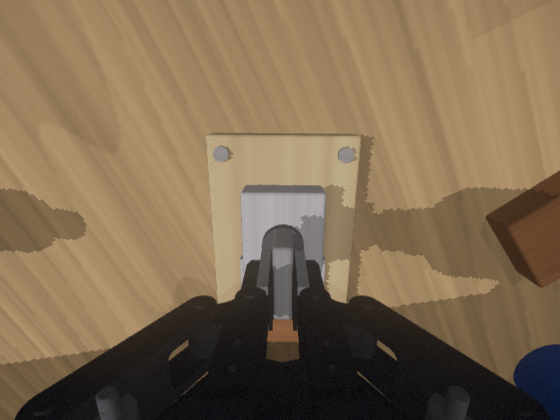

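View pics/side14c.png

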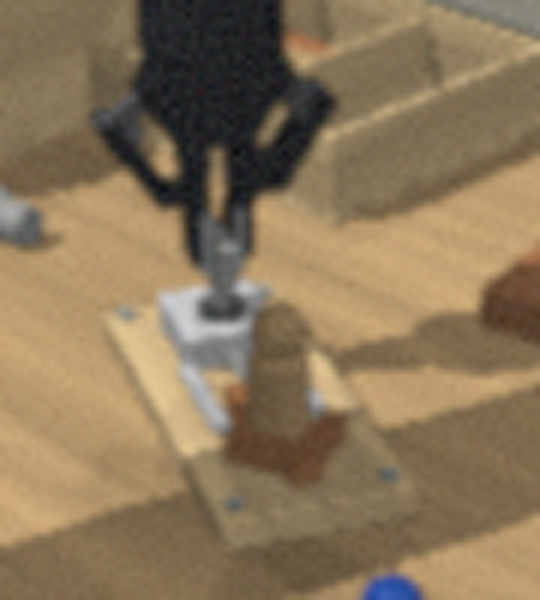

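View pics/top14c.png

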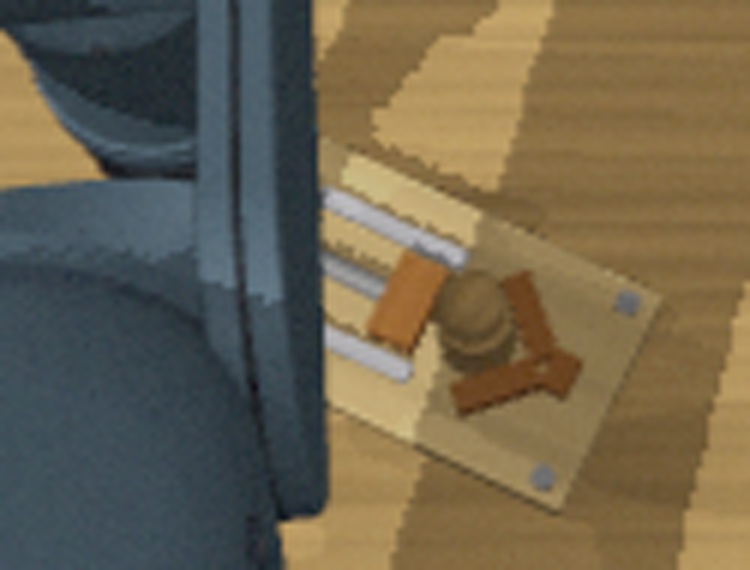

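The bar now stands square to the jig: in the wrist view the base's far edge (208,134)–(360,135) is level and the bar is vertical at u=283. The jaw has backed off, and the figure still stands in the V with the fingers clear of it. Handing in.

```bash
python3 - <<'E'
from h import *
print(robot.close_job())
rel(.5565,.170,.0655,np.radians(-25))
E
```

```text
the job is handed in; nothing more can be done
None
the job is handed in; nothing more can be done
```

The job is handed in. The figure stands in the jig, the screw was turned to its stop and backed off a quarter turn, and the gripper is still holding the thumbscrew.

- **Figure:** I gripped the straight-bodied wooden figure at 25 N and set it between the V-block and the jaw. After release it stood upright. With the screw seated, both cameras put its head within about 2 mm sideways and 1 mm lengthwise of the nest.
- **Seating:** I turned the screw clockwise about 130°. It stopped at a tool yaw of about -115° to -117°, where the turning moment rose from 0.01 to 0.76 N m, then to 1.0 N m after a last 1° turn.
- **Back-off:** I turned it back to a tool yaw of -25.4°, about 90° from the stop. The last wrist picture shows the bar square to the jig base. The grip was set to 40 N at an opening of 9.2 mm, with nothing touching the figure.
- **Checks that disagreed:** The top and wrist cameras differed by 2 to 4 mm and about 1° on the jig's position. I used the average, and the bar settled nearer the wrist camera's value when gripped. A steady upward force of about 11 N remained on the tool while it gripped the bar.
- **Other objects:** In the pictures I looked at, nothing else on the bench appears to have moved. I judged this by eye, not by measuring it.

The run took about 16 s of the 61 s allowed. The hand-in gives no verdict, so these results rest on my own readings.

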